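Start the dust extractor from the push-latch switch box

ROBOT

A 6-joint arm with a two-finger parallel gripper is mounted at the origin on the work surface. World frame = base frame: x ahead of the robot, y to its left, z up, the work surface at z = 0. Lengths are in mm, angles in rad, forces in N, time in s.
With the tool pointing down it reaches from about 300 to 775 mm from the base axis. Payload 14.6 kg.
Tool frame: the origin (TCP) lies midway between the tips of the shut fingers; the grasp point (between the pads) lies 19 mm behind it; x points along the fingers, y is the direction in which the jaws open and shut, and the axes are right-handed (so a half turn about x gives the same grasp; the last joint's range is limited). The gripper opens to 94 mm and grips with 3 to 60 N. Pads are 16 mm wide; open, the fingers measure 119 mm over their backs; the gripper's body (75 mm by 177 mm) begins 78 mm behind the grasp point.
Start: joints at [-1.293, 0.3, 1.521, -0, 1.321, -0.067], TCP at [185.897, -517.621, 166.046] pointing down, gripper open.
Joint ranges: [-3.03, 3.03], [-0.79, 2.21], [0.23, 2.52], [-1.04, 4.18], [0, 3.07], [-2.55, 2.55]. Speed limits (rad/s): [2.22, 2.22, 2.57, 3.14, 3.14, 3.14].

INTERFACE

Orientations are given as a unit quaternion [w, x, y, z].
In Python, from cell import robot gives the robot as it stands.
- The arm moves only by the tool arm_command, never from a script. Its argument "commands" is a list of rows, each a list of 7 numbers: the shift along the tool's x, y, z as a fraction of full scale, then the turn, a rotation vector about the tool's x, y, z as a fraction of full scale, then the opening, from -1 (shut) to 1 (fully open), so that 0 is half open. In form: [[tx, ty, tz, rx, ry, rz, fingers], ...]. A call has exactly 10 rows; each row is the pose to reach, as a shift and turn from the pose commanded when the call began, along the tool's axes at that moment, turning the shorter way round; what a row does not reach only later rows make up. Full scale, the value 1, is 200 mm for a shift and pi rad for a turn. A row lasts 1/8 s, in which the tool goes at most 62.5 mm and 10.7 degrees, less where a joint would pass 70% of its speed; a pose out of reach is approached as far as the arm can. A call with a number of a shift or a turn outside -1 to 1 is refused whole. A call with a gripper value outside its range is refused whole. The fingers move at their own pace and stop on an object; "newtons" is the grip in N (left out, the last holds). Time passes only in rows, so rows that repeat a pose let the fingers close, or fill a call up. It gives the time, the measured TCP pose, the force and the opening at its end, in the units of the state.
- robot.sense(): the state, without advancing time (a new reading comes with each control period).
- robot.snapshot(name): name is "side" or "top" or "wrist"; returns a dict with "color" (400x640x3 uint8, blue, green, red), "z_map" (400x640 float32, mm along the optical axis (not along the pixel's ray), 0 where there is no reading), "K" (3x3 intrinsics, pixels), "pose" (4x4, takes a point from camera to world coordinates). Camera axes: x right, y down, z forward; pixel columns grow to the right and rows downward; lengths in mm; the calibration is good to about 2 mm. A picture is of the moment at which its call begins.
- robot.close_job(): hands the job in, once; it reports no verdict.
The state is a dict: "clock": time; "joint_positions": joint angles; "dq": joint speeds; "joint_efforts": joint torques, N m; "position": TCP position; "tool_rot": TCP orientation; "wrist_force": force on the tool from outside, world axes, zero at the start; "ft_torque": the same for the moment, N m; "grip_width": finger opening in mm.
Only numpy, scipy, OpenCV 4.12 (cv2) and the standard library are available. Lean on these libraries where they do the work, as an engineer would, in place of code of your own. Each camera call takes 0.05 s, during which the arm holds its last target. There are 200 camera calls.

TASK

Start the dust extractor from the grey switch box screwed to the bench: press its closed cover down near the free edge and let go so that it pops open, press the smaller of the two round buttons inside all the way in, then press the cover down again until it latches shut and let it go. Only push with the fingers: grip and lift nothing, leave the larger button alone, and leave the loose tools and the carving where they are.

Things in the scene. Friction and masses are not known exactly. Their poses are not given: they have to be found in the camera images.
- box: Grey open-topped switch box fixed to the bench, 170 mm along its x, 190 mm along y; walls 8 mm thick, rim 75 mm above the bench. Origin at the centre of its underside; x points from the cover's hinge to its free edge (roughly away from the robot), z up. A panel inside, 28 mm above the bench, carries two buttons side by side, 42 mm from the centre towards +x, at y +42 and -42 mm (sides vary).
- cover (a joint): Cover angle in rad: 0 = closed, latched (rests within 0.01); positive = open. Push-push latch: pressed down past -0.045 (stop: -0.065) and let go, the closed cover swings up in about 1 s to rest near 1.16, free edge 220 mm above the bench. Pressed from open past -0.045 and let go, it stays shut at 0. A shorter press changes nothing. Follow it shut round the hinge by its outer face, under 5 N.
- cover_hinge (a point): Middle of the cover's hinge line (along the box's y, on the robot's side), at mid-thickness of the cover, 80 mm above the bench, 75 mm from the box's centre. Fixed to the box, axes as the box's. The cover is a plate 150 mm (from hinge to free edge) by 170 mm, 10 mm thick, between the walls.
- cover_press (a point): Point on the cover's outer face, mid-width, 125 mm from the hinge line, 25 mm short of the free edge, marked by a thin bare steel disc 28 mm across. Moves with the cover; z is the outward normal, x points to the free edge. Closed, it is 85 mm above the bench, 10 mm proud of the rim. Pressing here takes 3 to 4 N and 6 mm to work the latch, 8 mm to the stop.
- start_top (a point): Centre of the top face of the smaller button, the one to press: black round cap, 24 mm across, on a grey collar 40 mm across and 12 mm high. Its top is 50 mm above the bench, 25 mm below the box's rim; moves with the button.
- start (a joint): Travel of the smaller button in m: 0 = out, 0.006 = fully pressed in (down); spring return, about 5 N at full travel.
- stop_top (a point): Centre of the top face of the larger button, not to be pressed: black round cap, 42 mm across, on a grey collar 58 mm across. Top 50 mm above the bench.
- stop (a joint): Travel of the larger button in m: 0 = out, 0.006 = fully in.
- mallet: Loose wooden mallet standing on its head (72 mm across, 75 mm high, handle 26 mm across up to 150 mm). Origin at the centre of its underside. Leave it.
- stone: Loose whetstone on a dark wooden base, 180 x 70 x 40 mm, long along its x. Origin at the centre of its underside. Leave it.
- gouge: Loose carving gouge lying along its x, 230 mm long and 22 mm high, wooden handle towards -x. Origin on the bench, 130 mm from the handle's butt end. Leave it.
- owl: Loose carved wooden owl on a 70 x 70 mm base, 114 mm high. Origin at the centre of its underside. Leave it.

How it is judged (in metres and radians):
On the way, in this order (a step that is already met when the one before it is completed fails the run):
1. the cover has popped open and nothing of the fingers touches the box or its cover (value of joint cover above 0.9 rad and contact force between the fingers and box below 0.5 N), for 0.2 s.
2. with the cover open, the smaller button is pressed all the way in (value of joint cover above 0.5 rad and value of joint start above 0.0045 m), for 0.1 s.
At the end, for the whole second after the job is handed in: The cover is latched shut by itself (angle between -0.02 and 0.03 rad, at rest), both buttons are out again (within 1.5 mm), and the four loose things are within 30 mm of where they stood (value of joint cover between -0.02 and 0.03 rad and velocity of joint cover below 0.05 rad/s and value of joint each of start, stop below 0.0015 m and distance of each of mallet, stone, gouge, owl from where it was at the start of the episode below 0.03 m); the robot touches nothing.
It fails at once if the larger button is pressed (over 3 mm) (value of joint stop above 0.003 m).
It fails at once if a loose thing is lifted, carried, shoved or knocked over (moved over 30 mm) (distance of any of mallet, stone, gouge, owl from where it was at the start of the episode above 0.03 m).
It also fails if it takes over 58 s, if anything falls off the work surface, if the arm or the gripper's body presses on something with over 40 N, if the wrist force passes 120 N, or if a joint passes its speed limit or range.

## Working session

There is one attempt and no reset: what is moved stays moved. The work goes in short steps, Python scripts to look and compute and a tool call to move; the robot and the scene stay as the last step left them, time stands still between calls to the robot, and variables do not carry over. Pictures are saved under pics/ and viewed, about 8 in all and at most 12, crops included, and the job is handed in when it is done.

Besides the shell and the picture viewer there is one more tool, called after ">>>" in YAML: its name, and indented under it one key for each argument. arm_command: Moves the arm, as the interface text tells. Shift numbers are shares of 200 mm and turn numbers shares of pi rad, none past 1 either way. Its arguments: {"type":"object","properties":{"commands":{"type":"array"},"newtons":{"type":"number"}},"required":["commands"]}

```bash
mkdir -p pics; cat > h.py <<'E'
import numpy as np, cv2
from cell import robot
from scipy.spatial.transform import Rotation as R
def world(s,u,v,z=None):
    K,P=s["K"],s["pose"]; z=s["z_map"][v,u] if z is None else z
    p=np.linalg.inv(K)@np.array([u,v,1.])*z
    return P[:3,:3]@p+P[:3,3]
def cloud(s):
    z=s["z_map"]; v,u=np.indices(z.shape)
    p=np.stack([u,v,np.ones_like(u)],-1)@np.linalg.inv(s["K"]).T*z[...,None]
    return p@s["pose"][:3,:3].T+s["pose"][:3,3]
def rot():
    q=robot.sense()["tool_rot"]; return R.from_quat([q[1],q[2],q[3],q[0]])
def shift(target):
    s=robot.sense(); return rot().inv().apply(np.array(target)-s["position"])/200
E
python3 - <<'E'
from h import *
s=robot.snapshot("top"); t=robot.snapshot("side")
cv2.imwrite("pics/a.png",s["color"]); cv2.imwrite("pics/b.png",t["color"])
np.savez("s0.npz",**s)
print(robot.sense()); print(rot().as_matrix().round(3)); print(s["pose"].round(2))
E
```

```text
{'clock': 0.1, 'joint_positions': array([-1.29260118e+00,  3.00426772e-01,  1.52151194e+00, -1.02545025e-05,
        1.32068634e+00, -6.66010987e-02]), 'dq': array([-0.00011889, -0.00114919, -0.00192658, -0.00088564,  0.00100524,
       -0.00043456]), 'joint_efforts': array([ 3.13009841e-03, -5.32642543e+01, -3.53282547e+01,  7.09617161e-02,
        2.34927720e-02, -5.91484604e-05]), 'position': array([ 185.8220311 , -517.37097231,  165.5399105 ]), 'tool_rot': array([-0.1209392 , -0.6965825 , -0.12166439,  0.69666657]), 'wrist_force': array([ 0.8030658 , -0.29695324,  0.85554667]), 'ft_torque': array([-0.00126509, -0.02044275,  0.0119276 ]), 'grip_width': 94.27250801669744}
[[-0.     0.338 -0.941]
 [ 0.001 -0.941 -0.338]
 [-1.    -0.001 -0.   ]]
[[-1.00000e-02 -9.90000e-01  1.20000e-01  5.07740e+02]
 [-1.00000e+00  1.00000e-02 -0.00000e+00  8.88800e+01]
 [-0.00000e+00 -1.20000e-01 -9.90000e-01  1.01306e+03]
 [ 0.00000e+00  0.00000e+00  0.00000e+00  1.00000e+00]]
```

View pics/a.png

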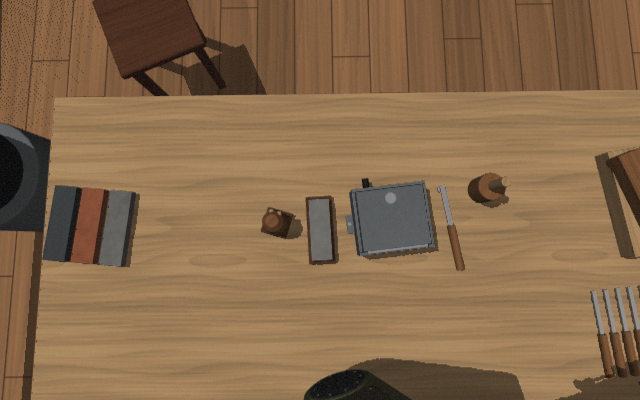

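View pics/b.png

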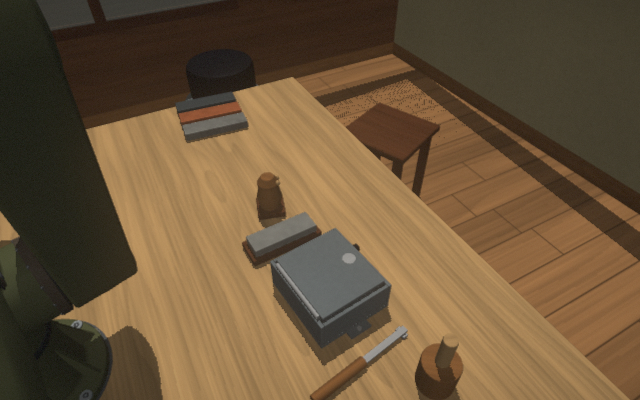

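The top view shows the box at about (393,219) with its disc at (391,198). The free edge is at image-up (world +x). The stone and owl are to the left, the gouge and mallet to the right.

```bash
python3 - <<'E'
from h import *
s=dict(np.load("s0.npz")); C=cloud(s)
m=(C[...,2]>60)&(C[...,2]<100); m[:, :340]=0; m[:,445:]=0; m[:170]=0; m[270:]=0
p=C[m]; print("top z",np.percentile(p[:,2],[5,50,95]))
r=cv2.minAreaRect(p[:,:2].astype(np.float32)); print(r)
g=s["color"].astype(int).sum(2); d=np.zeros_like(m); d[185:212,378:404]=g[185:212,378:404]>400
print(d.sum(), C[d].mean(0), np.argwhere(d).mean(0))
mc=m&(C[...,2]>80);r2=cv2.minAreaRect(C[mc][:,:2].astype(np.float32)); print("cover",r2)
for n,(u,v) in dict(stone=(320,230),mallethandle=(502,183),owl=(273,222),gouge=(443,190)).items(): print(n,C[v,u].round())
E
```

```text
top z [73.22490527 84.10637914 86.98900722]
((564.3064575195312, -88.43929290771484), (170.3213653564453, 190.34107971191406), 6.129763126373291)
61 [612.32676035 -82.68650719  85.19509394] [197.8852459 390.1147541]
cover ((563.4041748046875, -88.78018188476562), (162.87982177734375, 170.7138214111328), 6.189430236816406)
stone [535.  95.  42.]
mallethandle [ 637. -335.  151.]
owl [554. 208. 113.]
gouge [ 640. -240.   13.]
```

```bash
cat >> h.py <<'E'
yaw=np.deg2rad(6.15); bx=np.array([np.cos(yaw),np.sin(yaw),0]); by=np.array([-bx[1],bx[0],0]); ctr=np.array([564.2,-88.5,0])
def box(x,y,z): return ctr+x*bx+y*by+np.array([0,0,z])
def goal(target,tilt=0):
    # tilt>0: gripper body leans to box +x
    M=np.array([[0,0,-1],-by,-bx]).T  # columns: down,-by,-bx
    G=R.from_rotvec(by*tilt)*R.from_matrix(M); r=rot()
    return shift(target).round(4),((r.inv()*G).as_rotvec()/np.pi).round(4)
E
python3 -c "
from h import *
print(goal(box(50,0,150)))"
```

```text
(array([ 0.0792, -1.3198, -2.7483]), array([0.0756, 0.    , 0.0003]))
```

>>> arm_command:
  commands:
    - [0, -0.05, -0.1, 0.01, 0, 0, -1]
    - [0, -0.1, -0.2, 0.02, 0, 0, -1]
    - [0, -0.15, -0.3, 0.03, 0, 0, -1]
    - [0, -0.2, -0.42, 0.04, 0, 0, -1]
    - [0, -0.26, -0.54, 0.05, 0, 0, -1]
    - [0, -0.32, -0.66, 0.06, 0, 0, -1]
    - [0, -0.38, -0.78, 0.07, 0, 0, -1]
    - [0, -0.43, -0.9, 0.0756, 0, 0, -1]
    - [0, -0.48, -1, 0.0756, 0, 0, -1]
    - [0, -0.48, -1, 0.0756, 0, 0, -1]

```text
clock: 1.35
position: [342.2, -358.9, 165.9]
tool_rot: [-0.038, -0.706, -0.039, 0.706]
wrist_force: [-0.8, -0.5, 0.6]
grip_width: 1.0
```

```bash
python3 -c "
from h import *
print(goal(box(50,0,150)))"
```

```text
(array([ 0.0795, -1.2226, -1.5006]), array([0.0006, 0.0001, 0.0001]))
```

>>> arm_command:
  commands:
    - [0, -0.08, -0.1, 0, 0, 0, -1]
    - [0, -0.16, -0.2, 0, 0, 0, -1]
    - [0, -0.25, -0.3, 0, 0, 0, -1]
    - [0, -0.34, -0.42, 0, 0, 0, -1]
    - [0, -0.44, -0.54, 0, 0, 0, -1]
    - [0, -0.54, -0.66, 0, 0, 0, -1]
    - [0, -0.63, -0.78, 0, 0, 0, -1]
    - [0, -0.7, -0.9, 0, 0, 0, -1]
    - [0, -0.76, -0.95, 0, 0, 0, -1]
    - [0, -0.76, -0.95, 0, 0, 0, -1]

```text
clock: 2.6
position: [514.1, -188.1, 165.8]
tool_rot: [-0.038, -0.706, -0.038, 0.706]
wrist_force: [0.3, 0.5, -0.5]
grip_width: 0.5
```

```bash
python3 -c "
from h import *
print(goal(box(50,0,110)))"
```

```text
(array([ 0.2788, -0.4678, -0.5529]), array([0.0002, 0.0002, 0.    ]))
```

>>> arm_command:
  commands:
    - [0, -0.06, -0.08, 0, 0, 0, -1]
    - [0, -0.13, -0.16, 0, 0, 0, -1]
    - [0.04, -0.22, -0.26, 0, 0, 0, -1]
    - [0.1, -0.31, -0.36, 0, 0, 0, -1]
    - [0.16, -0.39, -0.46, 0, 0, 0, -1]
    - [0.22, -0.45, -0.53, 0, 0, 0, -1]
    - [0.26, -0.468, -0.553, 0, 0, 0, -1]
    - [0.278, -0.468, -0.553, 0, 0, 0, -1]
    - [0.278, -0.468, -0.553, 0, 0, 0, -1]
    - [0.278, -0.468, -0.553, 0, 0, 0, -1]

```text
clock: 3.85
position: [614.2, -83.8, 111.1]
tool_rot: [0.038, 0.706, 0.038, -0.706]
wrist_force: [-0.6, 0.5, 0.3]
grip_width: 0.5
```

```bash
python3 -c "
from h import *
print(goal(box(50,0,85)))
s=robot.snapshot('wrist');cv2.imwrite('pics/c.png',s['color'])
C=cloud(s);m=(abs(C[...,2]-85)<4)
g=s['color'].astype(int).sum(2);d=m&(g>400);print(d.sum(),C[d].mean(0), np.median(C[m][:,2]))
print(box(50,0,85))"
```

```text
(array([ 0.1303, -0.0036,  0.0013]), array([-0.0002, -0.0003, -0.0001]))
607 [611.64298399 -83.13656749  85.47207855] 84.90946009040782
[613.91224163 -83.14341228  85.        ]
```

View pics/c.png

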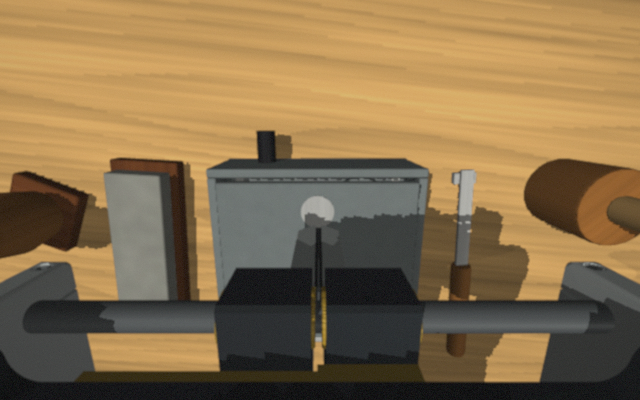

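>>> arm_command:
  commands:
    - [0.03, 0, 0, 0, 0, 0, -1]
    - [0.06, 0, 0, 0, 0, 0, -1]
    - [0.09, 0, 0, 0, 0, 0, -1]
    - [0.11, 0, 0, 0, 0, 0, -1]
    - [0.125, 0, 0, 0, 0, 0, -1]
    - [0.14, 0, 0, 0, 0, 0, -1]
    - [0.15, 0, 0, 0, 0, 0, -1]
    - [0.16, 0, 0, 0, 0, 0, -1]
    - [0.169, 0, 0, 0, 0, 0, -1]
    - [0.169, 0, 0, 0, 0, 0, -1]

```text
clock: 5.15
position: [614.2, -83.3, 76.5]
tool_rot: [-0.038, -0.706, -0.038, 0.706]
wrist_force: [-0.1, -0.7, 0.3]
grip_width: 1.0
```

```bash
python3 -c "
from h import *
print(robot.sense()['wrist_force'],robot.sense()['position'])
s=robot.snapshot('side');C=cloud(s);cv2.imwrite('pics/d.png',cv2.resize(s['color'][200:360,240:440],(800,640))[:600])
print(robot.sense()['wrist_force'])
p=C.reshape(-1,3)-ctr;q=np.c_[p@bx,p@by,p[:,2]]
for a in range(-70,76,15):
  m=(abs(q[:,0]-a)<5)&(q[:,1]<75)&(q[:,1]>-75)&(q[:,2]>60)&(q[:,2]<95);print(a,m.sum(),np.median(q[m][:,2]).round(1))
"
```

```text
[-0.12937149 -0.65416965  0.28132394] [614.17360942 -83.29767938  76.50934991]
[ 0.81659757  0.53190176 -0.13109341]
-70 327 85.4
-55 320 85.4
-40 310 85.6
-25 309 85.6
-10 305 85.5
5 296 85.6
20 284 85.9
35 288 85.7
50 277 85.8
65 221 85.8
```

View pics/d.png

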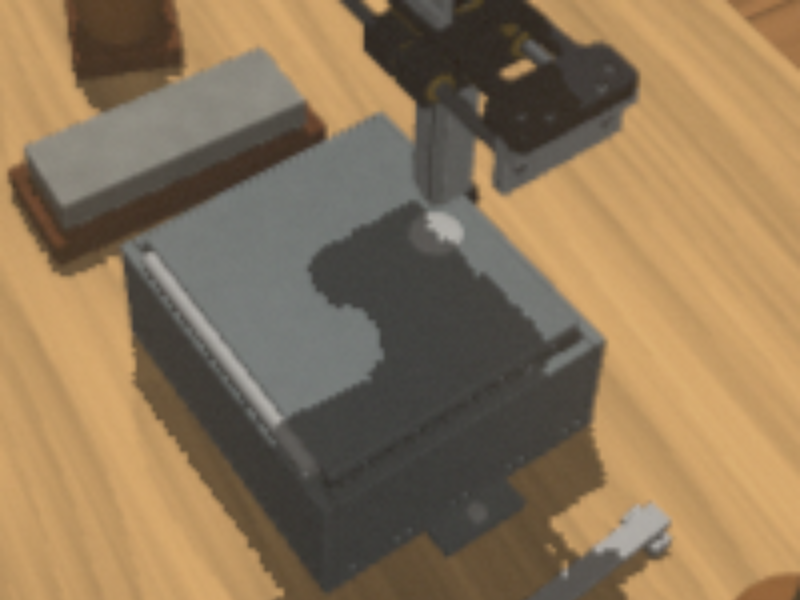

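The side crop shows the fingertip at (447,200), still off the cover: the disc at (440,228) is uncovered, there is no force, and the cover is still at 85 mm. The true tip must sit somewhere other than the TCP reading, so I'll measure it.

```bash
python3 -c "
from h import *
s=robot.snapshot('side');C=cloud(s)
# crop px -> full: u=240+cu/4, v=200+cv/4
for cu,cv_ in [(430,190),(430,170),(430,140),(460,185),(460,160),(460,140),(447,198),(440,228)]:
  u,v=240+cu//4,200+cv_//4; print(u,v,C[v,u].round(1), s['color'][v,u])
p=C.reshape(-1,3);m=(abs(p[:,0]-614)<45)&(abs(p[:,1]+83)<45)&(p[:,2]>90)&(p[:,2]<150)
q=p[m]; 
for z in range(90,150,6):
  w=q[(q[:,2]>=z)&(q[:,2]<z+6)]
  if len(w): print(z,len(w),w.min(0).round(),w.max(0).round())
print(s['pose'].round(3))
S=robot.sense();print(S['joint_positions'],S['position'])
"
```

```text
347 247 [606.  -83.7 124. ] [61 67 69]
347 242 [605.7 -83.2 138.8] [61 66 68]
347 235 [606.  -81.4 157.4] [71 74 77]
355 246 [617.1 -95.3 132.8] [88 90 91]
355 240 [616.6 -94.4 149.9] [86 90 91]
355 235 [615.6 -94.6 165.1] [84 89 90]
351 249 [607.7 -95.8 129.5] [87 90 92]
350 257 [615.9 -82.   85.1] [169 173 176]
114 3 [603. -87. 118.] [604. -81. 119.]
120 14 [604. -95. 120.] [623. -72. 126.]
126 29 [603. -96. 126.] [623. -73. 132.]
132 28 [603. -96. 132.] [621. -75. 138.]
138 29 [603. -98. 138.] [625. -75. 144.]
144 30 [602. -97. 144.] [624. -76. 150.]
[[ 8.81000e-01 -3.32000e-01  3.37000e-01  3.02075e+02]
 [-4.73000e-01 -6.07000e-01  6.38000e-01 -5.46267e+02]
 [-7.00000e-03 -7.22000e-01 -6.92000e-01  7.69682e+02]
 [ 0.00000e+00  0.00000e+00  0.00000e+00  1.00000e+00]]
[-1.93853422e-01  5.34616684e-01  1.40496694e+00  7.26245931e-05
  1.20193839e+00  1.26962396e+00] [614.28881268 -83.27638721  76.70690658]
```

```bash
python3 -c "
from h import *
s=robot.snapshot('wrist');C=cloud(s);cv2.imwrite('pics/e.png',s['color'])
print(s['pose'].round(3))
for v in range(190,345,10): print(v,[tuple(C[v,u].round(0)) for u in (290,312,326,345)])
t=robot.snapshot('side');C2=cloud(t);p=C2.reshape(-1,3);m=(abs(p[:,0]-614)<25)&(abs(p[:,1]+83)<25)&(p[:,2]>90)
print(p[m][:,2].min(), robot.sense()['position'],robot.sense()['clock'],robot.sense()['grip_width'])
"
```

```text
[[ 1.07000e-01 -9.62000e-01 -2.50000e-01  6.87131e+02]
 [-9.94000e-01 -1.03000e-01 -2.70000e-02 -7.47740e+01]
 [ 0.00000e+00  2.52000e-01 -9.68000e-01  2.95133e+02]
 [ 0.00000e+00  0.00000e+00  0.00000e+00  1.00000e+00]]
190 [(np.float64(636.0), np.float64(-60.0), np.float64(80.0)), (np.float64(637.0), np.float64(-76.0), np.float64(78.0)), (np.float64(639.0), np.float64(-86.0), np.float64(80.0)), (np.float64(640.0), np.float64(-100.0), np.float64(79.0))]
200 [(np.float64(630.0), np.float64(-61.0), np.float64(86.0)), (np.float64(631.0), np.float64(-76.0), np.float64(84.0)), (np.float64(633.0), np.float64(-86.0), np.float64(86.0)), (np.float64(634.0), np.float64(-100.0), np.float64(85.0))]
210 [(np.float64(622.0), np.float64(-61.0), np.float64(85.0)), (np.float64(624.0), np.float64(-77.0), np.float64(86.0)), (np.float64(625.0), np.float64(-87.0), np.float64(85.0)), (np.float64(627.0), np.float64(-101.0), np.float64(86.0))]
220 [(np.float64(615.0), np.float64(-62.0), np.float64(85.0)), (np.float64(617.0), np.float64(-78.0), np.float64(86.0)), (np.float64(618.0), np.float64(-88.0), np.fl
[... 2343 characters left out ...]
.float64(233.0)), (np.float64(643.0), np.float64(-81.0), np.float64(234.0)), (np.float64(646.0), np.float64(-85.0), np.float64(238.0))]
330 [(np.float64(641.0), np.float64(-73.0), np.float64(236.0)), (np.float64(640.0), np.float64(-78.0), np.float64(235.0)), (np.float64(640.0), np.float64(-82.0), np.float64(235.0)), (np.float64(643.0), np.float64(-86.0), np.float64(237.0))]
340 [(np.float64(639.0), np.float64(-74.0), np.float64(237.0)), (np.float64(637.0), np.float64(-79.0), np.float64(235.0)), (np.float64(638.0), np.float64(-82.0), np.float64(235.0)), (np.float64(640.0), np.float64(-86.0), np.float64(237.0))]
90.48184833478206 [614.30142066 -83.29166676  76.75768105] 5.35 0.8820151954682017
```

View pics/e.png

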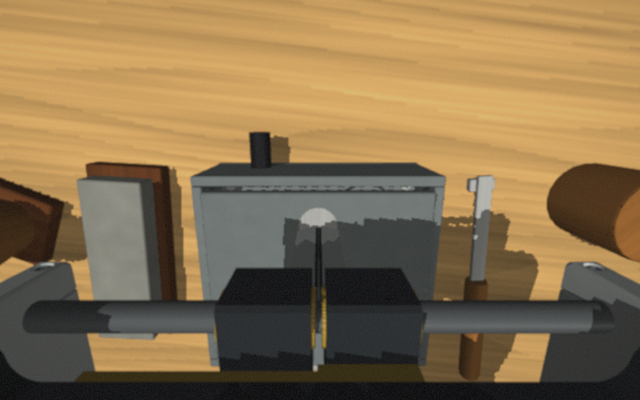

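Both cameras put the tip at about z = 117 while the TCP reads 76.7, so the fingers end roughly 40 mm behind the reported TCP. I'll go down in steps until there is contact.

>>> arm_command:
  commands:
    - [0.03, 0, 0, 0, 0, 0, -1]
    - [0.06, 0, 0, 0, 0, 0, -1]
    - [0.08, 0, 0, 0, 0, 0, -1]
    - [0.1, 0, 0, 0, 0, 0, -1]
    - [0.115, 0, 0, 0, 0, 0, -1]
    - [0.125, 0, 0, 0, 0, 0, -1]
    - [0.135, 0, 0, 0, 0, 0, -1]
    - [0.145, 0, 0, 0, 0, 0, -1]
    - [0.155, 0, 0, 0, 0, 0, -1]
    - [0.155, 0, 0, 0, 0, 0, -1]

```text
clock: 6.6
position: [614.3, -83.3, 45.8]
tool_rot: [0.038, 0.706, 0.038, -0.706]
wrist_force: [-1.4, 0.5, 1.8]
grip_width: 0.5
```

```bash
python3 -c "
from h import *
f=[]
for i in range(3):
  s=robot.snapshot('wrist');f.append(robot.sense()['wrist_force'])
C=cloud(s);print(np.mean(f,0),robot.sense()['position'])
for v in range(196,270,4): print(v,C[v,290].round(0),C[v,312].round(0),C[v,326].round(0))
"
```

```text
[-1.46042854  0.5404392   2.05645891] [614.30968359 -83.30323849  45.85656569]
196 [626. -59.  28.] [628. -76.  29.] [629. -87.  27.]
200 [623. -59.  28.] [625. -77.  29.] [626. -88.  29.]
204 [635. -63.  84.] [637. -76.  83.] [638. -85.  84.]
208 [633. -63.  84.] [635. -77.  85.] [636. -85.  85.]
212 [631. -63.  86.] [632. -77.  84.] [633. -86.  85.]
216 [628. -64.  85.] [629. -77.  84.] [630. -86.  85.]
220 [625. -64.  85.] [626. -77.  84.] [627. -86.  84.]
224 [623. -64.  85.] [624. -78.  85.] [625. -86.  86.]
228 [620. -64.  84.] [624. -78.  92.] [625. -86.  91.]
232 [618. -65.  86.] [624. -78.  98.] [625. -86.  98.]
236 [614. -65.  83.] [624. -78. 104.] [625. -86. 104.]
240 [612. -65.  85.] [624. -78. 110.] [624. -86. 109.]
244 [609. -65.  85.] [624. -78. 115.] [625. -86. 116.]
248 [606. -65.  84.] [624. -78. 122.] [624. -86. 120.]
252 [604. -66.  84.] [624. -79. 126.] [624. -85. 125.]
256 [601. -66.  84.] [624. -79. 130.] [624. -85. 130.]
260 [599. -66.  86.] [624. -79. 134.] [624. -85. 134.]
264 [595. -66.  85.] [623. -79. 138.] [624. -85. 138.]
268 [647. -71. 188.] [647. -77. 187.] [648. -81. 188.]
```

>>> arm_command:
  commands:
    - [0.005, 0, 0, 0, 0, 0, -1]
    - [0.01, 0, 0, 0, 0, 0, -1]
    - [0.015, 0, 0, 0, 0, 0, -1]
    - [0.02, 0, 0, 0, 0, 0, -1]
    - [0.025, 0, 0, 0, 0, 0, -1]
    - [0.03, 0, 0, 0, 0, 0, -1]
    - [0.035, 0, 0, 0, 0, 0, -1]
    - [0.037, 0, 0, 0, 0, 0, -1]
    - [0.037, 0, 0, 0, 0, 0, -1]
    - [0.037, 0, 0, 0, 0, 0, -1]

```text
clock: 8.0
position: [614.3, -83.3, 38.3]
tool_rot: [0.038, 0.706, 0.038, -0.706]
wrist_force: [1.9, -0.4, 2.3]
grip_width: 0.3
```

```bash
python3 -c "
from h import *
s=robot.snapshot('wrist');print(robot.sense()['wrist_force'])
C=cloud(s)
for v in range(204,232,4): print(v,C[v,290].round(0),C[v,250].round(0),C[v,312].round(0))
"
```

```text
[1.22793866 0.21832037 2.40205686]
204 [635. -63.  75.] [632. -38.  74.] [636. -76.  75.]
208 [633. -63.  76.] [630. -38.  75.] [634. -77.  76.]
212 [630. -63.  76.] [627. -38.  75.] [632. -77.  76.]
216 [628. -64.  76.] [624. -38.  74.] [629. -77.  75.]
220 [625. -64.  76.] [622. -39.  77.] [626. -77.  75.]
224 [622. -64.  76.] [620. -39.  76.] [624. -78.  77.]
228 [620. -64.  76.] [617. -39.  77.] [624. -78.  84.]
```

The cover is down to about z = 76 at the edge, so the press went past the latch. Releasing now, up and away.

>>> arm_command:
  commands:
    - [-0.12, 0, 0, 0, 0, 0, -1]
    - [-0.3, 0, -0.05, 0, 0, 0, -1]
    - [-0.5, 0, -0.12, 0, 0, 0, -1]
    - [-0.7, 0, -0.2, 0, 0, 0, -1]
    - [-0.85, 0, -0.25, 0, 0, 0, -1]
    - [-0.95, 0, -0.25, 0, 0, 0, -1]
    - [-0.95, 0, -0.25, 0, 0, 0, -1]
    - [-0.95, 0, -0.25, 0, 0, 0, -1]
    - [-0.95, 0, -0.25, 0, 0, 0, -1]
    - [-0.95, 0, -0.25, 0, 0, 0, -1]

```text
clock: 9.3
position: [663.8, -78.0, 227.6]
tool_rot: [-0.038, -0.706, -0.038, 0.706]
wrist_force: [0.1, 0.4, -0.3]
grip_width: 0.5
```

```bash
python3 -c "
from h import *
s=robot.snapshot('wrist');t=robot.snapshot('top')
print(robot.sense()['wrist_force'])
cv2.imwrite('pics/f.png',np.vstack([s['color'][100:],cv2.resize(t['color'][150:280,310:470],(640,260*2)[:2])[:300]]))
for n,a in (('w',s),('t',t)):
  C=cloud(a);p=C.reshape(-1,3)-ctr;q=np.c_[p@bx,p@by,p[:,2]]
  m=(abs(q[:,0]+20)<40)&(abs(q[:,1])<78)&(q[:,2]>100)&(q[:,2]<225);k=q[m]
  if len(k)>50: print(n,len(k),'top',np.percentile(k[:,2],98),'fit',np.polyfit(k[:,2],k[:,0],1))
  np.savez(n+'.npz',**a)
"
```

```text
[-0.43696131 -0.10072479 -0.65683962]
t 407 top 216.5978146843154 fit [   0.5192881  -124.25340369]
```

View pics/f.png

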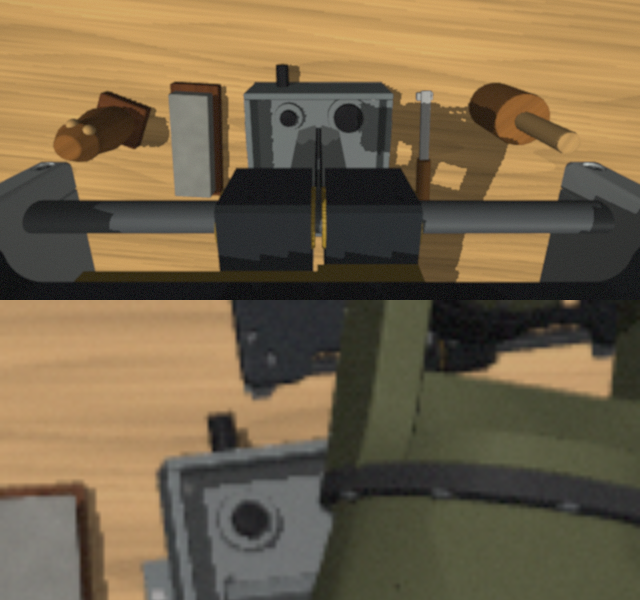

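Small button (smaller dark cap and collar) is on the left at full-frame wrist pixel (289,218), which is the +y side. The large one is at (348,218). The cover is up (top at 217 mm).

```bash
cat >> h.py <<'E'
OFF=39.0
def tipgoal(tip,tilt=0):
    M=np.array([[0,0,-1],-by,-bx]).T
    a=(R.from_rotvec(by*tilt)*R.from_matrix(M)).as_matrix()[:,0]
    return goal(np.array(tip)+OFF*a,tilt)
E
python3 -c "
from h import *
s=dict(np.load('w.npz'));C=cloud(s)
g=s['color'].astype(int).sum(2);p=C-ctr;q=np.stack([p@bx,p@by,p[...,2]],-1)
for sgn in (1,-1):
  m=(abs(q[...,2]-50)<4)&(abs(q[...,0]-42)<20)&(abs(q[...,1]-sgn*42)<26);k=q[m];print(m.sum(),np.median(k,0),k.min(0),k.max(0))
print(rot().as_matrix().round(3))
print('A',tipgoal(box(70,42,120),.25))
print('B',tipgoal(box(43,42,44),.25))
"
```

```text
213 [42.89486092 41.9470424  49.24006989] [30.58765395 30.96495413 46.00423923] [53.39482414 53.20963187 51.7480352 ]
664 [ 42.74443783 -41.57292008  49.36114073] [ 22.05045703 -61.62720538  46.0821537 ] [ 61.96277906 -21.3905483   51.85423619]
[[-0.     0.107 -0.994]
 [ 0.    -0.994 -0.107]
 [-1.    -0.     0.   ]]
A (array([ 0.7287, -0.2107,  0.1991]), array([-0.    , -0.0794,  0.0001]))
B (array([ 1.1087, -0.2106,  0.334 ]), array([-0.    , -0.0794,  0.0001]))
```

>>> arm_command:
  commands:
    - [0.06, -0.03, 0.03, 0, -0.015, 0, -1]
    - [0.14, -0.06, 0.05, 0, -0.03, 0, -1]
    - [0.24, -0.1, 0.08, 0, -0.045, 0, -1]
    - [0.35, -0.14, 0.11, 0, -0.06, 0, -1]
    - [0.46, -0.18, 0.14, 0, -0.075, 0, -1]
    - [0.56, -0.21, 0.17, 0, -0.0794, 0, -1]
    - [0.65, -0.21, 0.19, 0, -0.0794, 0, -1]
    - [0.71, -0.21, 0.199, 0, -0.0794, 0, -1]
    - [0.729, -0.21, 0.199, 0, -0.0794, 0, -1]
    - [0.729, -0.21, 0.199, 0, -0.0794, 0, -1]

```text
clock: 10.65
position: [620.1, -40.5, 82.7]
tool_rot: [-0.042, -0.613, -0.033, 0.788]
wrist_force: [-0.3, -0.6, 0.1]
grip_width: 0.5
```

```bash
python3 -c "
from h import *
print(robot.sense()['wrist_force'])
print('C',tipgoal(box(43,42,56),.25))
print('B',tipgoal(box(43,42,44),.25))
s=robot.snapshot('side');cv2.imwrite('pics/g.png',cv2.resize(s['color'][130:370,220:480],(650,600)))
"
```

```text
[-0.3091456  -0.55380818  0.10895813]
C (array([ 0.3464, -0.0014,  0.0532]), array([-0.    , -0.0004, -0.    ]))
B (array([ 0.4046, -0.0014,  0.0384]), array([-0.    , -0.0004, -0.    ]))
```

View pics/g.png

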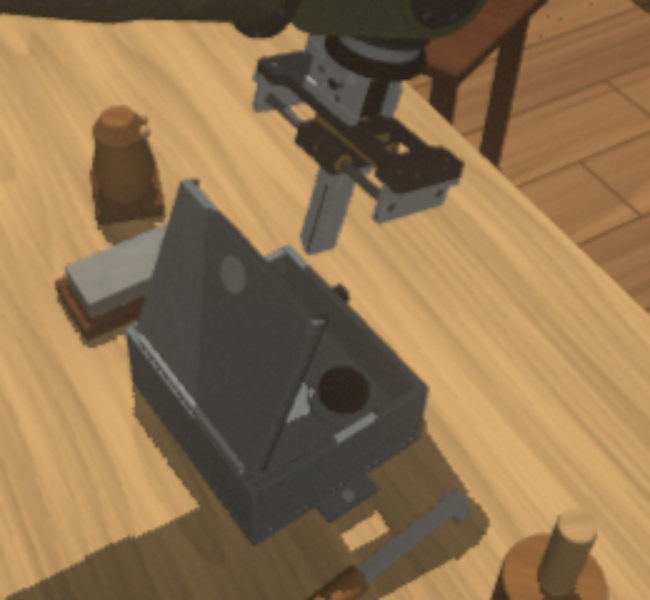

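>>> arm_command:
  commands:
    - [0.04, 0, 0.01, 0, 0, 0, -1]
    - [0.1, 0, 0.02, 0, 0, 0, -1]
    - [0.17, 0, 0.035, 0, 0, 0, -1]
    - [0.24, 0, 0.05, 0, 0, 0, -1]
    - [0.3, 0, 0.053, 0, 0, 0, -1]
    - [0.345, 0, 0.053, 0, 0, 0, -1]
    - [0.36, 0, 0.049, 0, 0, 0, -1]
    - [0.375, 0, 0.045, 0, 0, 0, -1]
    - [0.39, 0, 0.041, 0, 0, 0, -1]
    - [0.395, 0, 0.04, 0, 0, 0, -1]

```text
clock: 11.95
position: [593.0, -43.4, 8.1]
tool_rot: [-0.042, -0.613, -0.033, 0.788]
wrist_force: [-2.8, 0.6, 5.0]
grip_width: 0.7
```

```bash
python3 -c "
from h import *
f=[]
for i in range(3):
  s=robot.snapshot('wrist');f.append(robot.sense()['wrist_force'])
print(np.mean(f,0))
print('B',tipgoal(box(43,42,44),.25))
cv2.imwrite('pics/i.png',s['color'])
C=cloud(s);p=C-ctr;q=np.stack([p@bx,p@by,p[...,2]],-1)
m=(abs(q[...,2]-46)<8)&(abs(q[...,0]-42)<30)&(abs(q[...,1]-42)<12.5)
for x in range(42,62,2):
  k=q[m&(abs(q[...,0]-x)<1)]; print(x,len(k),np.median(k[:,2]) if len(k) else '')
"
```

```text
[-1.92709256  0.09192699  4.43279222]
B (array([ 0.0097, -0.0009, -0.0019]), array([-0.    , -0.0003, -0.    ]))
42 0 
44 0 
46 3 39.09667217029212
48 27 39.701746991914035
50 55 39.8812678374224
52 175 40.45176281185144
54 166 48.06029377290872
56 34 53.099788917324815
58 0 
60 0
```

>>> arm_command:
  commands:
    - [0.005, 0, -0.001, 0, 0, 0, -1]
    - [0.01, 0, -0.002, 0, 0, 0, -1]
    - [0.01, 0, -0.002, 0, 0, 0, -1]
    - [0.01, 0, -0.002, 0, 0, 0, -1]
    - [0.01, 0, -0.002, 0, 0, 0, -1]
    - [0.014, 0, -0.003, 0, 0, 0, -1]
    - [0.014, 0, -0.003, 0, 0, 0, -1]
    - [0.014, 0, -0.003, 0, 0, 0, -1]
    - [0.014, 0, -0.003, 0, 0, 0, -1]
    - [0.014, 0, -0.003, 0, 0, 0, -1]

```text
clock: 13.35
position: [593.2, -43.4, 7.0]
tool_rot: [-0.042, -0.613, -0.033, 0.788]
wrist_force: [-6.0, 1.1, 20.3]
grip_width: 0.5
```

```bash
python3 -c "
from h import *
f=[]
for i in range(4):
  s=robot.snapshot('wrist');f.append(robot.sense()['wrist_force'])
print(np.mean(f,0))
t=robot.snapshot('top');C=cloud(t);p=C.reshape(-1,3)-ctr;q=np.c_[p@bx,p@by,p[:,2]]
k=q[(q[:,0]>-75)&(q[:,0]<30)&(abs(q[:,1])<80)&(q[:,2]>100)&(q[:,2]<225)];print(len(k), k.max(0) if len(k) else '')
print(tipgoal(box(43,42,44),.25), 'up',tipgoal(box(70,42,140),.25))
"
```

```text
[-6.07167433  0.83657839 19.79342516]
304 [-15.75374968 -35.43447358 224.12183712]
(array([ 0.0041, -0.0013,  0.0006]), array([-0.    , -0.0006, -0.0001])) up (array([-0.4943, -0.0011, -0.0124]), array([-0.    , -0.0006, -0.0001]))
```

The button bottomed out (20 N on the wrist) with the cover still up. Retracting now, then levelling the tool.

>>> arm_command:
  commands:
    - [-0.05, 0, 0.01, 0, 0, 0, -1]
    - [-0.13, 0, 0.025, 0, 0, 0, -1]
    - [-0.24, 0, 0.035, 0, 0, 0, -1]
    - [-0.36, 0, 0.05, 0, 0, 0, -1]
    - [-0.5, 0, 0.06, 0, 0, 0, -1]
    - [-0.65, 0, 0.08, 0, 0.02, 0, -1]
    - [-0.8, 0, 0.09, 0, 0.04, 0, -1]
    - [-0.92, 0, 0.1, 0, 0.06, 0, -1]
    - [-1, 0, 0.11, 0, 0.079, 0, -1]
    - [-1, 0, 0.11, 0, 0.079, 0, -1]

```text
clock: 14.85
position: [620.8, -40.5, 206.3]
tool_rot: [0.038, 0.707, 0.038, -0.706]
wrist_force: [0.0, 0.3, -0.4]
grip_width: 0.4
```

```bash
python3 -c "
from h import *
S=robot.sense();print(S['wrist_force'],S['position'])
print(tipgoal(box(-40,0,290)))
s=robot.snapshot('wrist');C=cloud(s);p=C-ctr;q=np.stack([p@bx,p@by,p[...,2]],-1)
m=(abs(q[...,0]-42)<12)&(abs(q[...,1]-42)<12)&(q[...,2]>35)&(q[...,2]<60)
print(m.sum(),np.median(q[m],0))
t=robot.snapshot('side');p=cloud(t).reshape(-1,3)-ctr;q=np.c_[p@bx,p@by,p[:,2]]
k=q[(q[:,0]>-75)&(q[:,0]<0)&(abs(q[:,1])<80)&(q[:,2]>100)&(q[:,2]<225)]
print(len(k),k.max(0));a=np.linalg.lstsq(np.c_[k[:,2],np.ones(len(k))],k[:,0],rcond=None)[0]
k=k[abs(k[:,0]-a[0]*k[:,2]-a[1])<8];a=np.polyfit(k[:,2],k[:,0],1);print(a,np.arctan(1/a[0]), 'face x at z=190',a@[190,1])
"
```

```text
[ 0.04547144  0.2726253  -0.38883882] [620.75552331 -40.49846862 206.29205843]
(array([-0.2242,  0.2086,  0.5065]), array([-0.0001, -0.0005, -0.0002]))
335 [43.66502451 42.34361402 48.89818429]
3805 [-16.8690594   79.81656881 224.30588382]
[   0.37458332 -112.84461348] 1.212391017547055 face x at z=190 -41.67378322355286
```

>>> arm_command:
  commands:
    - [-0.15, 0.03, 0.04, 0, 0, 0, -1]
    - [-0.23, 0.07, 0.14, 0, 0, 0, -1]
    - [-0.23, 0.12, 0.28, 0, 0, 0, -1]
    - [-0.23, 0.16, 0.42, 0, 0, 0, -1]
    - [-0.23, 0.2, 0.56, 0, 0, 0, -1]
    - [-0.23, 0.208, 0.66, 0, 0, 0, -1]
    - [-0.2, 0.208, 0.697, 0, 0, 0, -1]
    - [-0.1, 0.208, 0.697, 0, 0, 0, -1]
    - [0.05, 0.208, 0.697, 0, 0, 0, -1]
    - [0.1, 0.208, 0.697, 0, 0, 0, -1]

```text
clock: 16.2
position: [485.9, -96.3, 182.2]
tool_rot: [-0.038, -0.704, -0.038, 0.708]
wrist_force: [0.7, -0.3, -0.6]
grip_width: 0.5
```

```bash
python3 -c "
from h import *
S=robot.sense();print(S['wrist_force'],S['position'])
print('start',tipgoal(box(-62,0,188)))
for th in np.r_[1.22,1.15,1.1:-.01:-.1,-.03,-.065]:
  r=135-17*th/1.2; c=np.array([-75,80])+r*np.array([np.cos(th),np.sin(th)])+5*np.array([-np.sin(th),np.cos(th)])-[10,0]
  print(round(th,2),c.round(1),tipgoal(box(c[0],0,c[1]))[0].round(3))
"
```

```text
[ 0.66212764 -0.34085972 -0.56138273] [485.90029605 -96.2630752  182.18026994]
start (array([ 0.1655,  0.0036, -0.0842]), array([0.0001, 0.0016, 0.0005]))
1.22 [-49.2 192.3] [ 0.144  0.004 -0.148]
1.15 [-41.1 190.4] [ 0.153  0.004 -0.189]
1.1 [-35.3 188.7] [ 0.161  0.004 -0.218]
1.0 [-23.9 184.4] [ 0.183  0.004 -0.275]
0.9 [-12.9 178.9] [ 0.21   0.004 -0.33 ]
0.8 [ -2.4 172.2] [ 0.243  0.004 -0.382]
0.7 [  7.4 164.4] [ 0.282  0.004 -0.432]
0.6 [ 16.6 155.6] [ 0.326  0.004 -0.478]
0.5 [ 24.9 145.7] [ 0.375  0.004 -0.52 ]
0.4 [ 32.2 135. ] [ 0.428  0.004 -0.556]
0.3 [ 38.4 123.4] [ 0.486  0.004 -0.588]
0.2 [ 43.5 111.2] [ 0.547  0.004 -0.614]
0.1 [47.4 98.3] [ 0.611  0.004 -0.634]
-0.0 [50. 85.] [ 0.678  0.004 -0.647]
-0.03 [50.5 80.9] [ 0.698  0.004 -0.65 ]
-0.06 [51.  76.2] [ 0.722  0.005 -0.652]
```

>>> arm_command:
  commands:
    - [0, 0, 0, 0, 0, 0, -1]
    - [0.05, 0, 0, 0, 0, 0, -1]
    - [0.1, 0, 0, 0, 0, 0, -1]
    - [0.12, 0, 0, 0, 0, 0, -1]
    - [0.14, 0, 0, 0, 0, 0, -1]
    - [0.15, 0, 0, 0, 0, 0, -1]
    - [0.15, 0, 0, 0, 0, 0, -1]
    - [0.15, 0, 0, 0, 0, 0, -1]
    - [0.15, 0, 0, 0, 0, 0, -1]
    - [0.15, 0, 0, 0, 0, 0, -1]

```text
clock: 17.45
position: [486.4, -96.7, 154.5]
tool_rot: [-0.038, -0.706, -0.038, 0.706]
wrist_force: [-0.7, -0.7, 0.2]
grip_width: 0.6
```

```bash
python3 -c "
from h import *
S=robot.sense();print(S['wrist_force'],S['position'])
print('start',tipgoal(box(-62,0,188)))
for th in np.r_[1.22,1.15,1.1:-.01:-.1,-.03,-.065]:
  r=135-17*th/1.2; c=np.array([-75,80])+r*np.array([np.cos(th),np.sin(th)])+5*np.array([-np.sin(th),np.cos(th)])-[10,0]
  print(round(th,2),tipgoal(box(c[0],0,c[1]))[0].round(3))
s=robot.snapshot('side');cv2.imwrite('pics/j.png',cv2.resize(s['color'][80:340,200:480],(646,600)))
"
```

```text
[-0.6973923  -0.71191127  0.19850697] [486.40600024 -96.66905179 154.48616671]
start (array([ 0.0273,  0.0011, -0.0811]), array([-0.    ,  0.0004, -0.    ]))
1.22 [ 0.006  0.001 -0.145]
1.15 [ 0.015  0.001 -0.186]
1.1 [ 0.024  0.001 -0.215]
1.0 [ 0.045  0.001 -0.272]
0.9 [ 0.073  0.001 -0.327]
0.8 [ 0.106  0.001 -0.379]
0.7 [ 0.145  0.001 -0.428]
0.6 [ 0.189  0.001 -0.474]
0.5 [ 0.238  0.001 -0.516]
0.4 [ 0.292  0.001 -0.552]
0.3 [ 0.35   0.001 -0.584]
0.2 [ 0.411  0.001 -0.609]
0.1 [ 0.475  0.001 -0.629]
-0.0 [ 0.542  0.001 -0.642]
-0.03 [ 0.562  0.001 -0.644]
-0.06 [ 0.586  0.001 -0.647]
```

View pics/j.png

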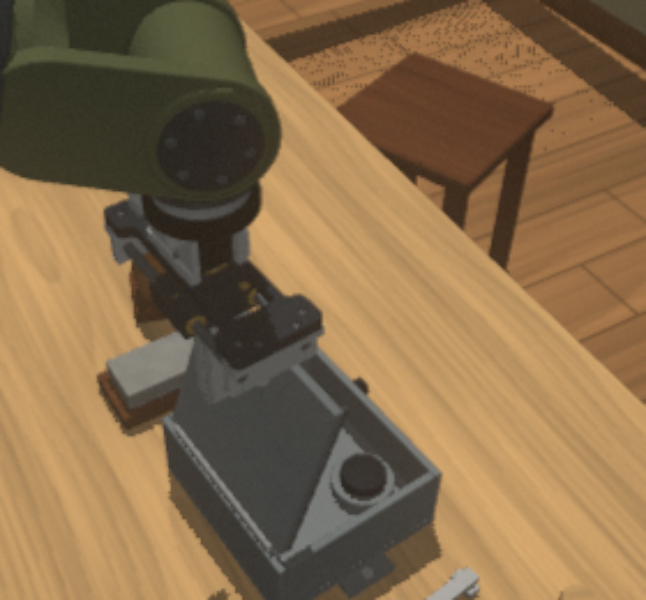

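The finger is on the outer side of the open cover and nothing touches. Starting the arc.

>>> arm_command:
  commands:
    - [0.006, 0, -0.07, 0, 0, 0, -1]
    - [0.006, 0, -0.12, 0, 0, 0, -1]
    - [0.008, 0, -0.15, 0, 0, 0, -1]
    - [0.015, 0, -0.186, 0, 0, 0, -1]
    - [0.024, 0, -0.215, 0, 0, 0, -1]
    - [0.034, 0, -0.243, 0, 0, 0, -1]
    - [0.045, 0, -0.272, 0, 0, 0, -1]
    - [0.059, 0, -0.3, 0, 0, 0, -1]
    - [0.073, 0, -0.327, 0, 0, 0, -1]
    - [0.089, 0, -0.353, 0, 0, 0, -1]

```text
clock: 18.75
position: [556.9, -89.1, 136.3]
tool_rot: [-0.038, -0.706, -0.038, 0.707]
wrist_force: [-2.1, 0.2, 0.1]
grip_width: 0.7
```

```bash
python3 -c "
from h import *
S=robot.sense();print(S['wrist_force'],S['position'])
for th in np.r_[0.9:-.01:-.1,-.03,-.065]:
  r=135-17*th/1.2; c=np.array([-75,80])+r*np.array([np.cos(th),np.sin(th)])+5*np.array([-np.sin(th),np.cos(th)])-[10,0]
  print(round(th,2),tipgoal(box(c[0],0,c[1]))[0].round(3))
t=robot.snapshot('side');p=cloud(t).reshape(-1,3)-ctr;q=np.c_[p@bx,p@by,p[:,2]]
k=q[(q[:,0]>-75)&(q[:,0]<70)&(q[:,1]<-20)&(q[:,1]>-80)&(q[:,2]>95)&(q[:,2]<225)]
print(len(k),k.max(0))
for x in range(-65,60,12):
  w=k[abs(k[:,0]-x)<3]; print(x,len(w),np.median(w[:,2]) if len(w) else '')
"
```

```text
[-2.12582384  0.20882327  0.06473256] [556.87769073 -89.0680693  136.33887817]
0.9 [-0.018  0.001  0.028]
0.8 [ 0.016  0.001 -0.025]
0.7 [ 0.055  0.001 -0.074]
0.6 [ 0.099  0.001 -0.12 ]
0.5 [ 0.148  0.001 -0.161]
0.4 [ 0.202  0.001 -0.198]
0.3 [ 0.259  0.001 -0.229]
0.2 [ 0.321  0.001 -0.255]
0.1 [ 0.385  0.001 -0.274]
0.0 [ 0.451  0.001 -0.287]
-0.03 [ 0.472  0.001 -0.29 ]
-0.06 [ 0.496  0.001 -0.292]
2010 [ 27.13277981 -20.06740421 196.72821675]
-65 122 101.19386669722309
-53 130 114.24702363392515
-41 130 128.46922738310695
-29 131 141.5136175372836
-17 137 155.58559994148277
-5 141 168.8012445661593
7 139 182.12938572270514
19 91 194.0158885195791
31 0 
43 0 
55 0
```

The cover is following (about 0.84 rad, 2 N). Continuing.

>>> arm_command:
  commands:
    - [0.016, 0, -0.025, 0, 0, 0, -1]
    - [0.055, 0, -0.074, 0, 0, 0, -1]
    - [0.099, 0, -0.12, 0, 0, 0, -1]
    - [0.148, 0, -0.161, 0, 0, 0, -1]
    - [0.202, 0, -0.198, 0, 0, 0, -1]
    - [0.259, 0, -0.229, 0, 0, 0, -1]
    - [0.321, 0, -0.255, 0, 0, 0, -1]
    - [0.37, 0, -0.27, 0, 0, 0, -1]
    - [0.4, 0, -0.278, 0, 0, 0, -1]
    - [0.4, 0, -0.278, 0, 0, 0, -1]

```text
clock: 20.05
position: [611.8, -83.1, 56.2]
tool_rot: [-0.038, -0.706, -0.038, 0.707]
wrist_force: [-1.0, 0.2, 2.6]
grip_width: 0.5
```

```bash
python3 -c "
from h import *
S=robot.sense();print(S['wrist_force'],S['position'])
for z in (85,77.3,76.5): print(z,tipgoal(box(51,0,z))[0].round(4))
"
```

```text
[-1.02018193  0.18750921  2.59157307] [611.78280088 -83.13899988  56.22668696]
85 [ 0.0511  0.0012 -0.0156]
77.3 [ 0.0896  0.0012 -0.0157]
76.5 [ 0.0936  0.0012 -0.0157]
```

>>> arm_command:
  commands:
    - [0.02, 0, -0.006, 0, 0, 0, -1]
    - [0.04, 0, -0.012, 0, 0, 0, -1]
    - [0.055, 0, -0.015, 0, 0, 0, -1]
    - [0.065, 0, -0.015, 0, 0, 0, -1]
    - [0.073, 0, -0.015, 0, 0, 0, -1]
    - [0.08, 0, -0.015, 0, 0, 0, -1]
    - [0.086, 0, -0.015, 0, 0, 0, -1]
    - [0.09, 0, -0.015, 0, 0, 0, -1]
    - [0.09, 0, -0.015, 0, 0, 0, -1]
    - [0.09, 0, -0.015, 0, 0, 0, -1]

```text
clock: 21.3
position: [614.8, -82.8, 38.5]
tool_rot: [-0.038, -0.706, -0.038, 0.706]
wrist_force: [0.4, -0.0, 2.5]
grip_width: 0.2
```

```bash
python3 -c "
from h import *
s=robot.snapshot('wrist');S=robot.sense();print(S['wrist_force'],S['position'])
C=cloud(s)
for v in range(204,232,4): print(v,C[v,290].round(0),C[v,250].round(0))
"
```

```text
[0.46284103 0.14415126 3.2952789 ] [614.77844728 -82.83927006  38.54998233]
204 [635. -62.  74.] [632. -37.  74.]
208 [633. -63.  76.] [630. -38.  76.]
212 [630. -63.  76.] [628. -38.  76.]
216 [628. -63.  77.] [625. -38.  76.]
220 [625. -63.  76.] [622. -38.  75.]
224 [623. -63.  76.] [620. -39.  77.]
228 [620. -64.  75.] [618. -39.  78.]
```

Same depth as the press that worked before. Releasing gently, straight up.

>>> arm_command:
  commands:
    - [-0.02, 0, 0, 0, 0, 0, -1]
    - [-0.05, 0, 0, 0, 0, 0, -1]
    - [-0.1, 0, 0, 0, 0, 0, -1]
    - [-0.2, 0, 0, 0, 0, 0, -1]
    - [-0.35, 0, 0, 0, 0, 0, -1]
    - [-0.5, 0, 0, 0, 0, 0, -1]
    - [-0.65, 0, 0, 0, 0, 0, -1]
    - [-0.75, 0, 0, 0, 0, 0, -1]
    - [-0.8, 0, 0, 0, 0, 0, -1]
    - [-0.8, 0, 0, 0, 0, 0, -1]

```text
clock: 22.6
position: [615.0, -82.8, 198.8]
tool_rot: [-0.038, -0.706, -0.038, 0.706]
wrist_force: [-0.3, -0.4, -1.0]
grip_width: 0.5
```

```bash
python3 -c "
from h import *
S=robot.sense();print(S['wrist_force'],S['position'])
t=robot.snapshot('side');p=cloud(t).reshape(-1,3)-ctr;q=np.c_[p@bx,p@by,p[:,2]]
k=q[(abs(q[:,1]+40)<30)&(q[:,2]>60)&(q[:,2]<130)]
for x in range(-65,75,20):
  w=k[abs(k[:,0]-x)<4]; print(x,len(w),np.median(w[:,2]) if len(w) else '')
cv2.imwrite('pics/k.png',t['color'])
"
```

```text
[-0.2664697 -0.3702887 -0.9824193] [614.95052814 -82.82738931 198.81522953]
-65 111 85.50800539851718
-45 106 85.5779429029983
-25 100 85.84906537883626
-5 104 85.5814036588103
15 98 85.8539737510718
35 95 85.87123348054013
55 95 85.46512619166788
```

View pics/k.png

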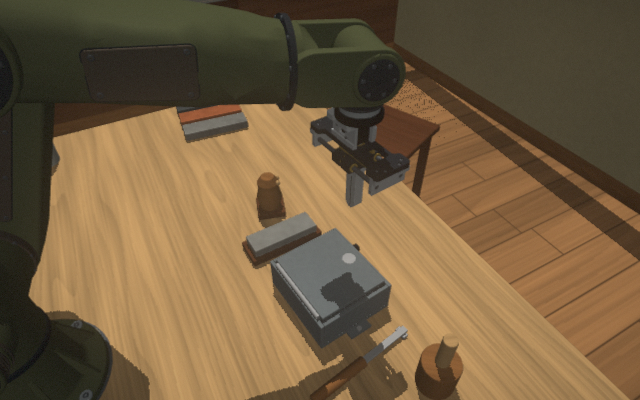

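The cover is flat at 85 mm and latched, with the disc at (349,258). The tool is clear, and the stone, owl, gouge and mallet are at the same pixels as in the first side view. Handing in.

```bash
python3 -c "
from h import *
print(robot.close_job())"
```

```text
the job is handed in; nothing more can be done
None
```

I did the full sequence and handed the job in at about 22.6 s of the 58 s allowed; no verdict was reported.

- **Open:** I pressed the cover at the steel disc and let go. It popped up, with its top measured at about 217 mm, and the fingers were clear of it.
- **Start button:** I pushed the smaller button (the +y one) in to its stop, with the wrist at about 20 N. That is well above its 5 N spring, so it had bottomed. The cover stayed open, and afterwards the cap was back out at 49 mm.
- **Close:** I followed the cover shut by its outer face at about 2–3 N and pressed it to the same depth that had worked the latch before. I then let go.

**Last checks:**
- The cover lies flat at 85.5–85.9 mm along its length, so it is latched.
- The tool is about 150 mm above the cover, and the force reading is only noise.
- The four loose things look to be where they were in the first side view. I judged that by eye and did not measure it.
- I did not touch the larger button. After the cover closed, neither button could be seen.

**One disagreement:** the fingertips sit about 39 mm behind the reported TCP along the tool. My first press therefore stopped in the air. The cameras and the contact force agreed on the offset, and I corrected for it in every later move.

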